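# Shut, clamp and switch on the dish warmer

### The job

Start the dish warmer using fingertip pushes only: push its lid fully shut, then flip the black-handled clamp lever over its center so that it snaps home onto the lid, and last flip the toggle on the grey power unit over to the side of its little lamp. Do not pick anything up: the power unit must stay standing where it is, and the glassware around must be left alone.

Things in the scene. Friction and masses are not known exactly. Their poses are not given: they have to be found in the camera images.
- warmer: Dish warmer, a white tub fixed to the bench, 160 mm (x) by 180 mm (y), 80 mm high, 90 mm with the lid shut. Origin: centre of its underside; z up; its -x side, the front, faces roughly to the robot. Lid hinge line: x = +80 mm, z = 80 mm, along y. On its front stands the clamp's pedestal, 44 (x) by 60 (y) mm, 85 mm high, centred at x = -100 mm, y = +50 mm.
- lid (a joint): Lid angle in rad: 0 shut, grows as it opens upward about the warmer's far (+x) edge, stop at 1.2; starts 0.45 to 0.75 open. White frame 160 by 180 mm, 10 mm thick, clear window. Stiff hinge: it stays at any angle and does not spring back; 1 to 6 N straight down near the front shuts it (its front edge swings out to the front as it comes down).
- lid_front (a point): Point on the lid's upper face 147 mm from the hinge line (13 mm from the front edge), at y = -30 mm of the warmer, well clear of the clamp: a place to push. Moves with the lid.
- clamp (a joint): Clamp lever angle in rad: 0 open (handle leans 0.7 from vertical to the warmer's -x, away from the lid; its start), 0.7 upright (center), 1.4 home (handle leans 0.7 to +x over the lid, its short steel arm level on the lid). An over-center spring snaps it to the nearer end; 0.2 Nm starts it (3 N at the tip, 6 N halfway down), less near the center.
- clamp_tip (a point): End of the clamp handle's axis, 75 mm from its pin; black sleeve, 17 mm diameter, over the outer 45 mm. The pin lies along the warmer's y at x = -100 mm, y = +50 mm, z = 98 mm, between two small cheeks (top at 107 mm, 32 mm over their outsides). Push to the warmer's +x.
- power_unit: Grey power unit standing loose on the bench, 120 mm (x) by 75 mm (y), 46 mm high, about 1.6 kg, rubber feet. Origin: centre of its underside; z up. The toggle's pin is at its middle, 47 mm high, in a steel bushing of 20 mm diameter (top at 51 mm). The little white lamp, 18 mm wide, is on top at x = +43 mm (dome 58 mm high); black slots at the -x end.
- switch (a joint): Toggle angle in rad: 0 off (leans 0.5 from vertical to the unit's -x, away from the lamp; its start), 0.5 upright (center), 1.0 on (leans 0.5 to +x, to the lamp). An over-center spring snaps it to the nearer end; 0.05 Nm starts it (1.5 N at the tip, 3 N halfway down).
- switch_tip (a point): Centre of the 11 mm steel ball at the toggle's end, 40 mm from its pin; the stem is 7 mm thick. The pushing direction is the unit's +x.
- dish_stack: Bystander, leave alone: stack of three round glass culture dishes, 66 mm diameter, 45 mm high. Loose. Origin: centre of its underside.
- reagent_bottle: Bystander, leave alone: brown glass bottle with a black cap, 50 mm diameter, 110 mm high. Loose. Origin: centre of its underside.
- beaker: Bystander, leave alone: open glass beaker, 64 mm across the rim, 80 mm high. Loose. Origin: centre of its underside.
- jar: Bystander, leave alone: small glass jar with a white cap, 36 mm diameter, 45 mm high. Loose. Origin: centre of its underside.
There are look-alikes about, which are no part of the job. There is more than one size of the power_unit; the one meant has the size given above.

How it is judged:
On the way, in this order (a step that is already met when the one before it is completed fails the run):
1. the lid is pushed shut (value of joint lid below 0.04 rad), for 0.2 s.
2. with the lid shut, the clamp lever snaps home (value of joint lid below 0.04 rad and value of joint clamp above 1.3 rad), for 0.2 s.
3. with the lid clamped, the toggle snaps over to the lamp side (all of step 2 and value of joint switch above 0.9 rad), for 0.2 s.
At the end, for the whole second after the job is handed in: Lid within 0.04 rad of shut, clamp lever beyond 1.3 of 1.4 rad, toggle beyond 0.9 of 1.0 rad; the power unit at rest, upright and within 30 mm of where it stood; each piece of glassware within 20 mm of where it stood (all of step 3 and not (distance of power_unit from where it was at the start of the episode above 0.03 m or angle between power_unit's own z axis and vertical above 0.25 rad) and linear speed of power_unit below 0.02 m/s and distance of each of dish_stack, reagent_bottle, beaker, jar from where it was at the start of the episode below 0.02 m); the robot touches nothing.
It fails at once if the power unit is lifted (12 mm or more) (height (world z) of power_unit above 0.012 m).
It fails at once if the power unit is shoved more than 30 mm or tipped (distance of power_unit from where it was at the start of the episode above 0.03 m or angle between power_unit's own z axis and vertical above 0.25 rad).
It fails at once if a piece of glassware is moved more than 20 mm, lifted or tipped over (distance of any of dish_stack, reagent_bottle, beaker, jar from where it was at the start of the episode above 0.02 m or angle between any of dish_stack, reagent_bottle, beaker, jar's own z axis and vertical above 0.35 rad).
It also fails if it takes over 67 s, if anything falls off the work surface, if the arm or the gripper's body presses on something with over 40 N, if the wrist force passes 120 N, or if a joint passes its speed limit or range.

### The arm

A 7-joint arm with a two-finger parallel gripper is mounted at the origin on the work surface. World frame = base frame: x ahead of the robot, y to its left, z up, the work surface at z = 0. Lengths are in m, angles in rad, forces in N, time in s.
With the tool pointing down it reaches from about 0.425 to 0.95 m from the base axis. Payload 4.7 kg.
Tool frame: the origin (TCP) lies at the very end of the fingers, on their centre line; the grasp point (between the pads) lies 19 mm behind it; x points along the fingers, y is the direction in which the jaws open and shut, and the axes are right-handed (so a half turn about x gives the same grasp; the last joint's range is limited). The gripper opens to 87 mm and grips with 3 to 60 N. Pads are 19 mm wide; open, the fingers measure 117 mm over their backs; the gripper's body (75 mm by 190 mm) begins 51 mm behind the grasp point.
Start: joints at [-0.029, 0.469, -0.049, 1.532, 0.024, 1.141, -0.082], TCP at [0.675, 0, 0.223] pointing down, gripper open.
Joint ranges: [-2.59, 2.59], [-0.33, 1.99], [-1.39, 1.29], [0.1, 2.45], [-1.04, 4.18], [0.21, 1.99], [-2.66, 2.66]. Speed limits (rad/s): [2.57, 2.57, 3.14, 3.14, 3.14, 3.14, 3.14].

### API

Orientations are given as a unit quaternion [w, x, y, z].
In Python, from cell import robot, grab_frame, calibration, ticket gives the robot as it stands.
- The arm moves only by the tool step_arm, never from a script. Its argument "targets" is a list of rows, each a list of 3 entries, a list of its own where there are three numbers: the shift along the world's x, y, z in cm, then the turn about the world's z in degrees, then the opening, from 0 (shut) to 1 (fully open). A call has exactly 10 rows; each row is the pose to reach, as a shift and turn from the pose commanded when the call began; what a row does not reach only later rows make up. A row lasts 1/10 s, in which the tool goes at most 50 mm and 8.59 degrees, less where a joint would pass 70% of its speed; a pose out of reach is approached as far as the arm can. A call with a gripper value outside its range is refused whole. The fingers move at their own pace and stop on an object; "newtons" is the grip in N (left out, the last holds). Time passes only in rows, so rows that repeat a pose let the fingers close, or fill a call up. It gives the time, the measured TCP pose, the force and the opening at its end, in the units of the state.
- robot.observe(): the state, without advancing time (a new reading comes with each control period).
- grab_frame(name): name is "scene" or "side" or "wrist"; returns (picture, depth): 400x640x3 uint8, red, green, blue; 400x640 float32, m along the optical axis (not along the pixel's ray), 0 where there is no reading.
- calibration(name): a dict with "mtx" (3x3 intrinsics, pixels), "eye" and "rotation" of the camera in the world; the wrist camera has in their place "hand_eye" (4x4, takes a point from camera to tool coordinates, whose origin is the TCP and whose axes are the tool frame's). Camera axes: x right, y down, z forward; pixel columns grow to the right and rows downward; lengths in m; the calibration is good to about 2 mm. A picture is of the moment at which its call begins: read the wrist's pose just before it. calibration takes no time and is no camera call.
- ticket.close_job(): hands the job in, once; it reports no verdict.
The state is a dict: "time": time; "joint_positions": joint angles; "joint_vel": joint speeds; "joint_efforts": joint torques, N m; "position": TCP position; "eef_rot": TCP orientation; "ft_force": force on the tool from outside, world axes, zero at the start; "wrist_torque": the same for the moment, N m; "finger_gap": opening from 0.0 (shut) to 1.0 (fully open).
Only numpy, scipy, OpenCV 4.12 (cv2) and the standard library are available. Lean on these libraries where they do the work, as an engineer would, in place of code of your own. Each camera call takes 0.05 s, during which the arm holds its last target.

## Working session

There is one attempt and no reset: what is moved stays moved. The work goes in short steps, Python scripts to look and compute and a tool call to move; the robot and the scene stay as the last step left them, time stands still between calls to the robot, and variables do not carry over. Pictures are saved under pics/ and viewed, and the job is handed in when it is done.

Besides the shell and the picture viewer there is one more tool, called as name(argument=value, ...), one argument or row to a line, values as JSON. step_arm: Moves the arm, as the interface text tells. Its arguments: {"type":"object","properties":{"targets":{"type":"array","items":{"type":"array"}},"newtons":{"type":"number"}},"required":["targets"]}

```bash
ls; mkdir -p pics; cat > h.py <<'E'
import numpy as np, cv2
from cell import robot, grab_frame, calibration, ticket
def save(n,name):
    o=robot.observe(); p,d=grab_frame(name)
    cv2.imwrite(f'pics/{n}.png',cv2.cvtColor(p,cv2.COLOR_RGB2BGR)); np.savez(f'pics/{n}.npz',p=p,d=d,pos=o['position'],q=o['eef_rot'])
    return p,d,o
def pts(name,d):
    c=calibration(name);K=np.array(c['mtx']);v,u=np.mgrid[0:d.shape[0],0:d.shape[1]]
    P=np.stack([(u-K[0,2])/K[0,0]*d,(v-K[1,2])/K[1,1]*d,d],-1)
    return P@np.array(c['rotation']).T+np.array(c['eye'])
E
python3 - <<'E'
from h import *
for n in('scene','side','wrist'):
    save(n+'0',n)
for n in('scene','side'): print(n,calibration(n))
print(robot.observe())
E
```

```text
pics
scene {'mtx': array([[419.46605972,   0.        , 322.28970387],
       [  0.        , 419.46605972, 199.95505579],
       [  0.        ,   0.        ,   1.        ]]), 'eye': array([1.08895478, 0.48523462, 1.16626714]), 'rotation': array([-0.11101435,  0.35914733,  0.88021448, -0.28967479])}
side {'mtx': array([[417.37545691,   0.        , 317.56573681],
       [  0.        , 417.37545691, 204.55119449],
       [  0.        ,   0.        ,   1.        ]]), 'eye': array([ 0.25976766, -0.63924747,  0.94176662]), 'rotation': array([-0.32092864,  0.92096244, -0.20624806,  0.07933936])}
{'time': 0.15, 'joint_positions': array([-0.02892305,  0.46924139, -0.0485978 ,  1.53339781,  0.02410549,
        1.14098644, -0.0822887 ]), 'joint_vel': array([-2.18526709e-05, -2.10688215e-03, -1.06826993e-03, -4.27698602e-03,
        2.93103591e-04, -2.12604387e-04,  9.79127974e-04]), 'joint_efforts': array([ 7.46239912e-04, -5.08426881e+01, -8.08802387e-02, -2.36421436e+01,
       -6.13636756e-02,  3.56170710e-02,  1.36465555e-04]), 'position': array([6.74555608e-01, 3.42439739e-05, 2.21759676e-01]), 'eef_rot': array([ 0.49966622,  0.49961023,  0.50036568, -0.50035735]), 'ft_force': array([-0.70747949,  0.60549957,  0.57042275]), 'wrist_torque': array([-0.02705477, -0.00956811, -0.00974078]), 'finger_gap': 1.0018578576801498}
```

View pics/scene0.png

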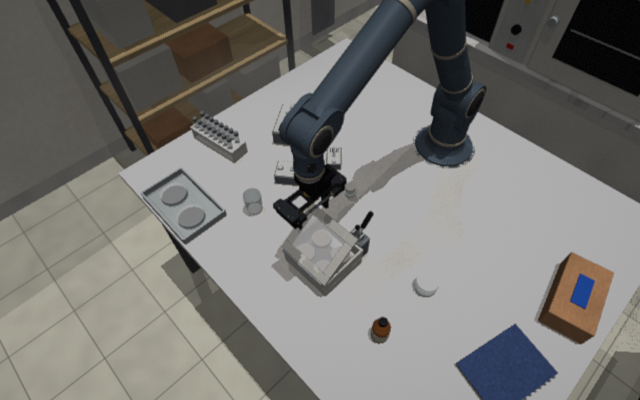

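View pics/side0.png

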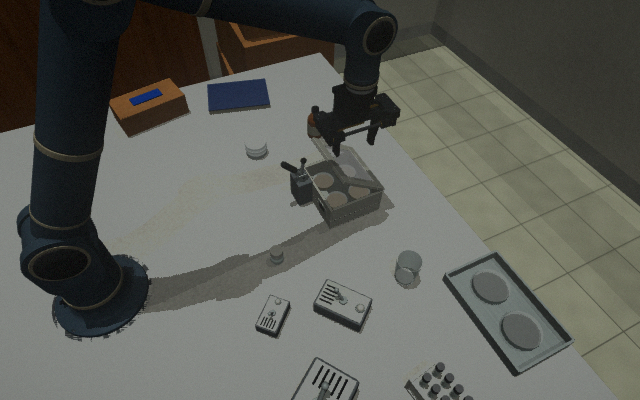

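View pics/wrist0.png

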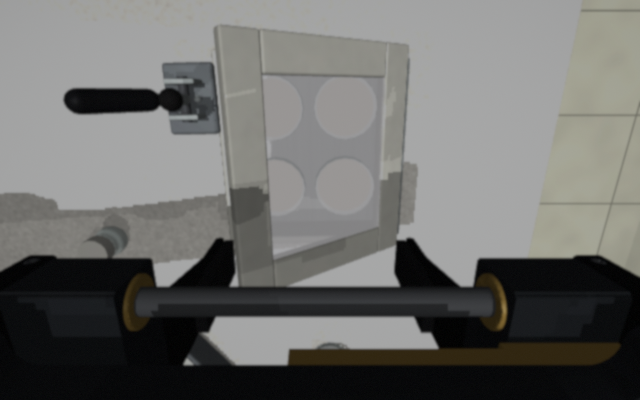

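```bash
cat >> h.py <<'E'
from scipy.spatial.transform import Rotation as Rn
def Rq(q): return Rn.from_quat(np.array(q)[[1,2,3,0]]).as_matrix()
def load(n):
    z=np.load(f'pics/{n}.npz'); p,d=z['p'],z['d']
    name=''.join(c for c in n if c.isalpha()); c=calibration(name);K=np.array(c['mtx'])
    v,u=np.mgrid[0:d.shape[0],0:d.shape[1]]
    P=np.stack([(u-K[0,2])/K[0,0]*d,(v-K[1,2])/K[1,1]*d,d],-1)
    if name=='wrist':
        H=np.array(c['hand_eye']); P=P@H[:3,:3].T+H[:3,3]; P=P@Rq(z['q']).T+z['pos']
    else: P=P@Rq(c['rotation']).T+np.array(c['eye'])
    P[d<=0]=np.nan
    return p,d,P
E
python3 - <<'E'
from h import *
print(calibration('wrist')); print(Rq(robot.observe()['eef_rot']).round(2))
for n in('side0','scene0','wrist0'):
    p,d,P=load(n)
    print(n,np.nanmean(d>0))
p,d,P=load('side0')
for u,v in [(343,303),(273,315),(328,382),(277,255),(408,268),(257,150),(314,125),(290,165),(300,160),(200,300)]: print((u,v),P[v,u].round(3))
m=(P[...,2]>0.012)
img=(np.clip(P[...,2]/0.15,0,1)*255); img=np.nan_to_num(img).astype(np.uint8)
a=cv2.applyColorMap(img,cv2.COLORMAP_JET); 
b=cv2.cvtColor(p,cv2.COLOR_RGB2BGR)
x=np.hstack([a[100:400,220:600],b[100:400,220:600]])
cv2.imwrite('pics/sidez.png',x)
E
```

```text
{'mtx': array([[330.64167009,   0.        , 314.41352416],
       [  0.        , 330.64167009, 200.23107677],
       [  0.        ,   0.        ,   1.        ]]), 'hand_eye': array([[-6.92517549e-04, -2.99663453e-01,  9.54044724e-01,
        -1.61508734e-01],
       [ 9.99999283e-01, -1.13937092e-03,  3.68000807e-04,
         4.20562187e-04],
       [ 9.76734420e-04,  9.54044295e-01,  2.99664027e-01,
        -8.22759736e-02],
       [ 0.00000000e+00,  0.00000000e+00,  0.00000000e+00,
         1.00000000e+00]])}
[[-0.  1.  0.]
 [-0.  0. -1.]
 [-1. -0.  0.]]
side0 0.9958984375
scene0 0.99609765625
wrist0 0.99579296875
(343, 303) [ 0.506 -0.289  0.051]
(273, 315) [ 0.351 -0.24   0.035]
(328, 382) [ 0.395 -0.433  0.064]
(277, 255) [ 0.418 -0.102  0.045]
(408, 268) [ 0.712 -0.258  0.01 ]
(257, 150) [0.505 0.278 0.039]
(314, 125) [0.703 0.287 0.062]
(290, 165) [0.534 0.078 0.149]
(300, 160) [0.622 0.219 0.001]
(200, 300) [ 0.208 -0.114  0.001]
```

View pics/sidez.png

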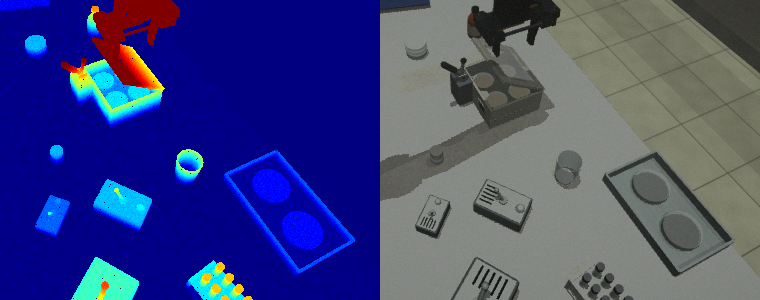

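```bash
python3 - <<'E'
from h import *
for n in('side0','scene0'):
    p,d,P=load(n); X=P[...,0];Y=P[...,1];Z=P[...,2]
    # units
    for nm,(cx,cy),zr in(('mid',(0.506,-.289),(.038,.0485)),('small',(.351,-.24),(.025,.045)),('big',(.39,-.43),(.05,.07))):
        m=(np.hypot(X-cx,Y-cy)<.09)&(Z>zr[0])&(Z<zr[1]); q=P[m]
        if len(q)<20: print(n,nm,len(q)); continue
        lab=cv2.connectedComponents(m.astype(np.uint8))[1]
        print(n,nm,len(q),np.median(q[:,2]).round(4),cv2.minAreaRect((q[:,:2]*1000).astype(np.float32)))
        if nm=='mid':
            t=(np.hypot(X-cx,Y-cy)<.07)&(Z>.053); 
            for g in P[t][np.argsort(P[t][:,2])]: print(g.round(3),end=' ')
            print()
    # warmer
    m=(X>.5)&(X<.85)&(Y>-.12)&(Y<.2)&(Z>.074)&(Z<.083); q=P[m]
    print(n,'warmer',len(q),cv2.minAreaRect((q[:,:2]*1000).astype(np.float32)))
    m=(X>.45)&(X<.62)&(Y>-.0)&(Y<.2)&(Z>.06)&(Z<.2)&(p.max(-1)<60); q=P[m]
    print('clamp dark',len(q), q[::max(1,len(q)//25)].round(3).tolist())
p,d,P=load('wrist0')
for u,v in [(75,100),(100,100),(130,100),(155,100),(170,100),(190,70),(190,130),(190,98),(232,30),(240,280),(240,150),(395,60),(390,240),(220,30),(405,50)]: print((u,v),P[v,u].round(3))
E
```

```text
side0 mid 1138 0.0464 ((508.158935546875, -281.45281982421875), (75.52720642089844, 120.40272521972656), 38.118736267089844)
[ 0.529 -0.317  0.053] [ 0.512 -0.277  0.053] [ 0.5   -0.279  0.053] [ 0.502 -0.28   0.053] [ 0.516 -0.279  0.054] [ 0.528 -0.314  0.054] [ 0.514 -0.286  0.054] [ 0.502 -0.275  0.054] [ 0.53  -0.321  0.054] [ 0.543 -0.316  0.054] [ 0.509 -0.281  0.054] [ 0.505 -0.279  0.054] [ 0.5   -0.288  0.054] [ 0.508 -0.284  0.054] [ 0.502 -0.286  0.055] [ 0.531 -0.322  0.055] [ 0.539 -0.323  0.055] [ 0.534 -0.318  0.055] [ 0.507 -0.281  0.055] [ 0.541 -0.31   0.055] [ 0.533 -0.309  0.055] [ 0.529 -0.313  0.055] [ 0.537 -0.322  0.055] [ 0.53  -0.319  0.055] [ 0.534 -0.313  0.056] [ 0.531 -0.314  0.056] [ 0.541 -0.319  0.056] [ 0.539 -0.318  0.056] [ 0.538 -0.32   0.056] [ 0.506 -0.292  0.056] [ 0.532 -0.312  0.056] [ 0.51  -0.28   0.056] [ 0.538 -0.31   0.056] [ 0.532 -0.32   0.057] [ 0.529 -0.311  0.057] [ 0.536 -0.314  0.057] [ 0.529 -0.317  0.057] [ 0.532 -0.315  0.057] [ 0.53  -0.309  0.057] [ 0.534 -0.322  0.057] [ 0.539 -0.322  0.057] [ 0.531 -0.318  0.058] [ 0.536 -
[... 3872 characters left out ...]
088, 0.149], [0.577, 0.087, 0.144], [0.575, 0.082, 0.126], [0.565, 0.068, 0.087], [0.565, 0.068, 0.081], [0.569, 0.075, 0.088], [0.565, 0.08, 0.084], [0.557, 0.11, 0.074], [0.56, 0.11, 0.066], [0.56, 0.11, 0.061], [0.575, 0.111, 0.067]]
(75, 100) [0.522 0.08  0.163]
(100, 100) [0.532 0.08  0.153]
(130, 100) [0.544 0.08  0.138]
(155, 100) [0.555 0.08  0.123]
(170, 100) [0.578 0.08  0.151]
(190, 70) [0.57  0.103 0.085]
(190, 130) [0.564 0.054 0.084]
(190, 98) [0.572 0.081 0.098]
(232, 30) [0.628 0.118 0.175]
(240, 280) [ 0.622 -0.042  0.176]
(240, 150) [0.628 0.05  0.176]
(395, 60) [0.739 0.11  0.097]
(390, 240) [ 0.747 -0.048  0.095]
(220, 30) [0.622 0.118 0.178]
(405, 50) [0.748 0.118 0.09 ]
```

```bash
python3 - <<'E'
from h import *
p,d,P=load('wrist0'); X,Y,Z=P[...,0],P[...,1],P[...,2]
v,u=np.mgrid[0:400,0:640]
# lid front edge line & lid plane from frame: bright points z>.085 on strips
m=(u>222)&(u<400)&(v<235)&(Z>.088)&(p.min(-1)>90)&(u>205)
q=P[m]; 
n=None
for i in range(5):
    c=q.mean(0); n=np.linalg.svd(q-c,full_matrices=False)[2][2]; n*=np.sign(n[2]); r=(q-c)@n; q=q[abs(r)<max(.003,2*r.std())] if i<4 else q
print('plane',len(q),c.round(4),n.round(4),r.std(),'angle',np.arccos(n[2]),'yaw',np.degrees(np.arctan2(n[1],n[0])))
t=[0,0]
# front edge per row: smallest u on plane
onp=(abs((P-c)@n)<.004)
e=[];e2=[]
for vv in range(35,230,4):
    uu=np.where(onp[vv]&(u[vv]>200)&(u[vv]<420))[0]
    if len(uu): e.append(P[vv,uu[0]]); e2.append(P[vv,uu[-1]])
for e in(e,e2):
    e=np.array(e); k=np.polyfit(e[:,1],e[:,0],1); res=e[:,0]-np.polyval(k,e[:,1]); k=np.polyfit(e[abs(res)<.004][:,1],e[abs(res)<.004][:,0],1)
    print('edge yaw',-np.degrees(np.arctan(k[0])),'x at y=.03',np.polyval(k,.03),np.median(e,0).round(4),e[[0,-1]].round(3).tolist())
m=(abs(Z-.085)<.003)&(X<.6)&(X>.5)&(u<225)&(v<150); print('ped',cv2.minAreaRect((P[m][:,:2]*1000).astype(np.float32)))
m=(Z>.103)&(Z<.11)&(X<.62)&(X>.54)&(abs(Y-.08)<.03)&(u<205); print('cheeks',P[m].min(0),P[m].max(0),m.sum())
m=(Z>.115)&(X<.56)&(u<165)&(v<150); k=np.polyfit(P[m][:,0],P[m][:,1],1); print('handle y(x) ',k,np.polyval(k,[.52,.567]),P[m].min(0),m.sum())
E
```

```text
plane 32933 [0.6787 0.057  0.1391] [0.5722 0.0048 0.8201] 0.0007290794984984746 angle 0.6091762978015703 yaw 0.48189999287514473
edge yaw 0.7964262274517898 x at y=.03 0.6205933797525494 [0.6202 0.0622 0.1764] [[0.619, 0.116, 0.176], [0.621, -0.002, 0.175]]
edge yaw 1.8676999719930094 x at y=.03 0.7553419918298423 [0.7554 0.0526 0.0817] [[0.679, 0.122, 0.136], [0.757, -0.04, 0.082]]
ped ((567.8687744140625, 80.06088256835938), (43.84870910644531, 59.53492736816406), 1.220347285270691)
cheeks [0.5553664  0.06389131 0.10305757] [0.58038341 0.09625153 0.10980939] 331
handle y(x)  [0.00689431 0.07594011] [0.07952516 0.07984919] [0.51236513 0.07085133 0.11646591] 2267
```

step_arm(
  targets=[
    [[-1, 0, 0], 0, 0],
    [[-3, 0, 0], 0, 0],
    [[-4, 0, 0], 0, 0],
    [[-4, 0, -0.5], 0, 0],
    [[-4, 0, -1], 0, 0],
    [[-4, 0, -1.5], 0, 0],
    [[-4, 0, -2], 0, 0],
    [[-4, 0, -2.5], 0, 0],
    [[-4, 0, -3], 0, 0],
    [[-4, 0, -3], 0, 0],
  ],
  newtons=20,
)

```text
time: 1.15
position: [0.6346, 0.0, 0.1914]
eef_rot: [-0.5, -0.5, -0.5, 0.5]
ft_force: [0.2, 0.6, -0.0]
finger_gap: 0.172
```

step_arm(
  targets=[
    [[0, 0, 0], 0, 0],
    [[0, 0, -1], 0, 0],
    [[0, 0, -1.8], 0, 0],
    [[0, 0, -2.4], 0, 0],
    [[-0.5, 0, -3], 0, 0],
    [[-1, 0, -3.6], 0, 0],
    [[-1.3, 0, -4.2], 0, 0],
    [[-1.7, 0, -4.8], 0, 0],
    [[-2, 0, -5.4], 0, 0],
    [[-2.3, 0, -6], 0, 0],
  ],
)

```text
time: 2.15
position: [0.6118, 0.0001, 0.1322]
eef_rot: [0.5, 0.5, 0.5, -0.5]
ft_force: [0.6, 0.7, 1.0]
finger_gap: 0.004
```

step_arm(
  targets=[
    [[-0.2, 0, -0.6], 0, 0],
    [[-0.4, 0, -1.2], 0, 0],
    [[-0.5, 0, -1.8], 0, 0],
    [[-0.6, 0, -2.4], 0, 0],
    [[-0.8, 0, -3], 0, 0],
    [[-0.9, 0, -3.5], 0, 0],
    [[-1, 0, -4], 0, 0],
    [[-1, 0, -4.3], 0, 0],
    [[-1, 0, -4.4], 0, 0],
    [[-1, 0, -4.5], 0, 0],
  ],
)

```text
time: 3.15
position: [0.6019, 0.0001, 0.0902]
eef_rot: [-0.5, -0.5, -0.5, 0.5]
ft_force: [-7.3, -0.4, 23.6]
finger_gap: 0.007
```

```bash
python3 - <<'E'
from h import *
p,d,o=save('wrist1','wrist'); print(o['position'],o['ft_force'])
p,d,P=load('wrist1')
cv2.imwrite('pics/w1.png',cv2.imread('pics/wrist1.png'))
E
```

```text
[6.01850506e-01 1.10035334e-04 9.02107625e-02] [-7.32440351 -0.35584803 23.60387372]
```

View pics/wrist1.png

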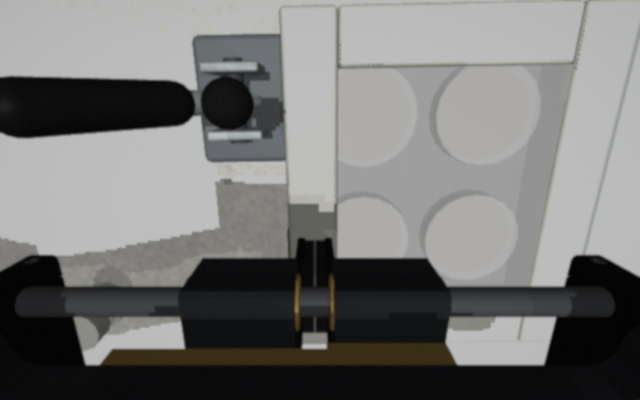

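step_arm(
  targets=[
    [[0, 0, 1], 0, 0],
    [[0, 0, 4], 0, 0],
    [[0, 0, 8], 0, 0],
    [[0, 0, 12], 0, 0],
    [[0, 0, 14], 0, 0],
    [[-4, 2, 14], 0, 0],
    [[-8, 5, 14], 0, 0],
    [[-11, 7, 14], 0, 0],
    [[-13.5, 8, 14], 0, 0],
    [[-13.5, 8, 14], 0, 0],
  ],
)

```text
time: 4.2
position: [0.4635, 0.0819, 0.2274]
eef_rot: [0.501, 0.498, 0.502, -0.499]
ft_force: [0.2, -1.0, 0.6]
finger_gap: 0.003
```

```bash
python3 - <<'E'
from h import *
p,d,o=save('wrist2','wrist'); print(o['position'],o['ft_force'])
p,d,P=load('wrist2')
b=cv2.cvtColor(p,cv2.COLOR_RGB2BGR)
X,Y,Z=P[...,0],P[...,1],P[...,2]
m=(X>.62)&(X<.8)&(Y>0.05)&(Y<.12)&(Z>.07)&(Z<.2); q=P[m]; print(q.shape,np.percentile(q[:,2],[5,25,50,75,95]))
for x in(.60,.61,.62,.63,.7,.75): 
    m=(abs(X-x)<.005)&(abs(Y-.04)<.07)&(Z>.05); print(x,m.sum(),np.nanmedian(Z[m]) if m.any() else 0)
E
```

```text
[0.46345943 0.08189746 0.22738029] [ 0.2340321  -1.00663662  0.5950966 ]
(9831, 3) [0.0875957  0.08842678 0.08903826 0.08965335 0.09046525]
0.6 1076 0.08954346457028654
0.61 1170 0.08937692477789438
0.62 1294 0.08865857549408779
0.63 1302 0.08865724623101726
0.7 1301 0.08868977301648309
0.75 252 0.08861152054481967
```

View pics/wrist2.png

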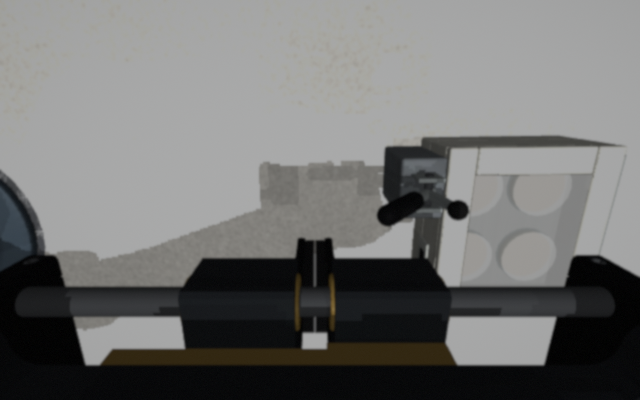

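step_arm(
  targets=[
    [[0, 0, -4], 0, 0],
    [[0, -0.2, -7], 0, 0],
    [[0, -0.2, -8.8], 0, 0],
    [[0, -0.2, -8.8], 0, 0],
    [[1, -0.2, -8.8], 0, 0],
    [[2, -0.2, -8.8], 0, 0],
    [[3, -0.2, -8.8], 0, 0],
    [[4, -0.2, -8.8], 0, 0],
    [[5, -0.2, -8.8], 0, 0],
    [[5.5, -0.2, -8.8], 0, 0],
  ],
)

```text
time: 5.25
position: [0.5226, 0.0781, 0.1398]
eef_rot: [-0.5, -0.5, -0.5, 0.5]
ft_force: [-3.0, 0.3, 2.4]
finger_gap: 0.006
```

step_arm(
  targets=[
    [[0.5, 0, 0], 0, 0],
    [[1, 0, 0], 0, 0],
    [[1.5, 0, 0], 0, 0],
    [[2, 0, 0], 0, 0],
    [[2.5, 0, 0], 0, 0],
    [[3, 0, 0], 0, 0],
    [[3.5, 0, 0], 0, 0],
    [[4, 0, 0], 0, 0],
    [[4, 0, 0], 0, 0],
    [[4, 0, 0], 0, 0],
  ],
)

```text
time: 6.25
position: [0.562, 0.078, 0.1394]
eef_rot: [-0.5, -0.5, -0.5, 0.5]
ft_force: [-0.1, -0.3, -0.0]
finger_gap: 0.003
```

```bash
python3 - <<'E'
from h import *
p,d,o=save('scene3','scene'); print(o['position'],o['ft_force'])
p,d,o=save('side3','side')
a=cv2.imread('pics/scene3.png')[170:300,250:400]; b=cv2.imread('pics/side3.png')[110:240,260:410]
cv2.imwrite('pics/c3.png',cv2.resize(np.hstack([a,b]),None,fx=2.6,fy=2.6))
E
```

```text
[0.56198266 0.078017   0.13944809] [-0.13283864 -0.2835358  -0.01638367]
```

View pics/c3.png

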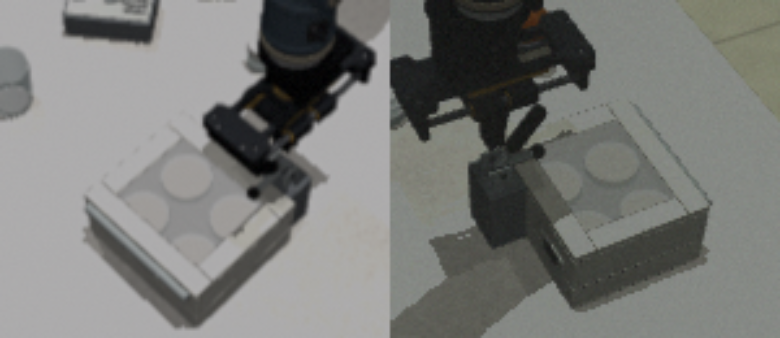

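step_arm(
  targets=[
    [[-2, 0, 0], 0, 0],
    [[-4, 0, 3], 0, 0],
    [[-4, 0, 7], 0, 0],
    [[-4, 0, 9], 0, 0],
    [[-5, -4, 9], 6, 0],
    [[-6, -8.5, 9], 13, 0],
    [[-6.5, -13, 9], 20, 0],
    [[-7, -17.5, 9], 27, 0],
    [[-8, -22, 9], 34, 0],
    [[-8.4, -26, 9], 38, 0],
  ],
)

```text
time: 7.35
position: [0.4766, -0.1842, 0.2298]
eef_rot: [0.636, 0.309, 0.636, -0.309]
ft_force: [-0.0, -0.6, -0.4]
finger_gap: 0.003
```

step_arm(
  targets=[
    [[0, -3, 0], 0, 0],
    [[0, -6, 0], 0, 0],
    [[0, -6, 0], 0, 0],
    [[0, -6, -3], 0, 0],
    [[0, -6, -6], 0, 0],
    [[0, -6, -8], 0, 0],
    [[0, -6, -9], 0, 0],
    [[0, -6, -9], 0, 0],
    [[0, -6, -9], 0, 0],
    [[0, -6, -9], 0, 0],
  ],
)

```text
time: 8.35
position: [0.4789, -0.2422, 0.1409]
eef_rot: [0.636, 0.31, 0.635, -0.31]
ft_force: [0.1, 0.2, 0.6]
finger_gap: 0.004
```

```bash
python3 - <<'E'
from h import *
p,d,o=save('side4','side'); print(o['position'],o['ft_force'],Rq(o['eef_rot']).round(3))
p,d,o=save('wrist4','wrist')
b=cv2.imread('pics/side4.png')[190:390,220:480]
cv2.imwrite('pics/c4.png',cv2.resize(b,None,fx=3,fy=3))
p,d,P=load('side4');X,Y,Z=P[...,0],P[...,1],P[...,2]
m=(abs(Y-.08)<.04)&(X>.55)&(X<.68)&(Z>.093)
for g in P[m][::8]: print(g.round(3),end='')
E
```

```text
[ 0.47893396 -0.2421515   0.140853  ] [0.10718509 0.1829858  0.62122692] [[ 0.002  0.788  0.616]
 [-0.001  0.616 -0.788]
 [-1.     0.001  0.002]]
```

View pics/c4.png

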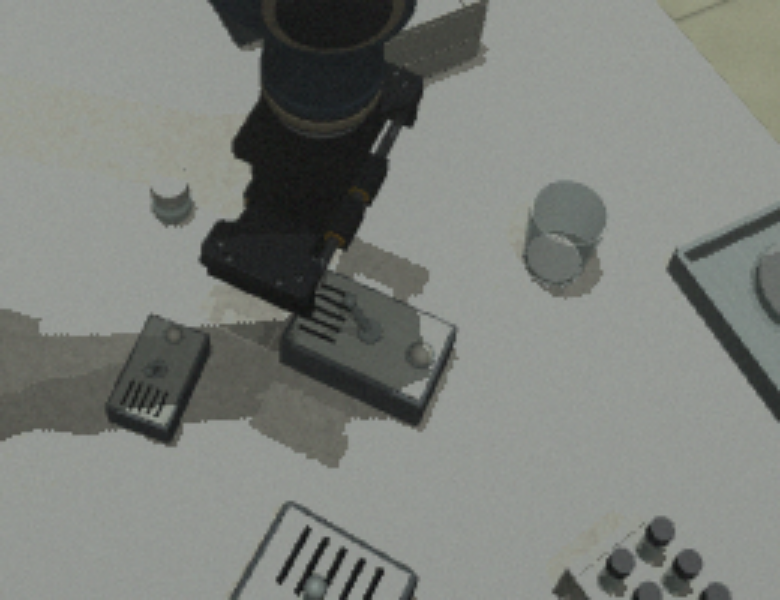

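View pics/wrist4.png

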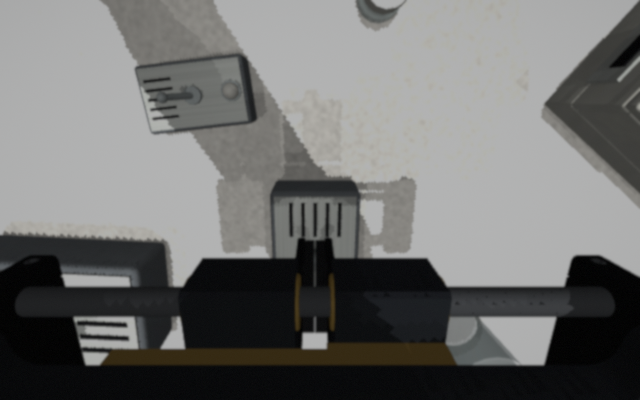

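step_arm(
  targets=[
    [[0, 0, -3], 0, 0],
    [[0, 0, -5.5], 0, 0],
    [[0, 0, -7], 0, 0],
    [[0, 0, -7], 0, 0],
    [[0.3, -0.4, -7], 0, 0],
    [[0.6, -0.8, -7], 0, 0],
    [[0.8, -1.0, -7], 0, 0],
    [[1.0, -1.3, -7], 0, 0],
    [[1.2, -1.5, -7], 0, 0],
    [[1.3, -1.7, -7], 0, 0],
  ],
)

```text
time: 9.45
position: [0.4908, -0.2583, 0.0697]
eef_rot: [0.635, 0.31, 0.636, -0.31]
ft_force: [-0.7, 3.2, 2.4]
finger_gap: 0.008
```

step_arm(
  targets=[
    [[0.15, -0.2, 0], 0, 0],
    [[0.3, -0.4, 0], 0, 0],
    [[0.45, -0.6, 0], 0, 0],
    [[0.6, -0.8, 0], 0, 0],
    [[0.75, -0.95, 0], 0, 0],
    [[0.9, -1.1, 0], 0, 0],
    [[1.0, -1.25, 0], 0, 0],
    [[1.0, -1.25, 0], 0, 0],
    [[1.0, -1.25, 0], 0, 0],
    [[1.0, -1.25, 0], 0, 0],
  ],
)

```text
time: 10.45
position: [0.501, -0.2715, 0.0696]
eef_rot: [0.636, 0.31, 0.636, -0.31]
ft_force: [0.4, -0.5, -0.2]
finger_gap: 0.004
```

```bash
python3 - <<'E'
from h import *
p,d,o=save('side5','side'); print(o['position'],o['ft_force'])
b=cv2.imread('pics/side5.png')[240:360,260:420]
cv2.imwrite('pics/c5.png',cv2.resize(b,None,fx=4,fy=4))
E
```

```text
[ 0.50095809 -0.27145142  0.06955503] [ 0.37311881 -0.52267497 -0.23890424]
```

View pics/c5.png

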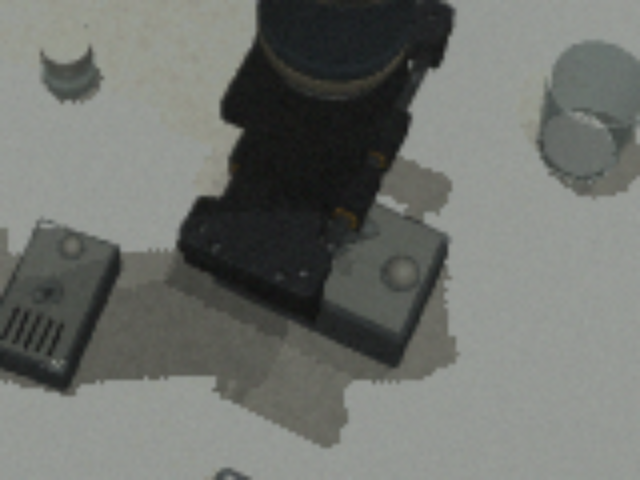

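Contact force has dropped to zero, which suggests the toggle snapped over. I'll back off, rise and check.

step_arm(
  targets=[
    [[-0.6, 0.8, 0], 0, 0],
    [[-1.2, 1.6, 0], 0, 0],
    [[-1.8, 2.4, 2], 0, 0],
    [[-1.8, 3, 6], 0, 0],
    [[-1.8, 6, 10], 0, 0],
    [[-1.8, 10, 14], 0, 0],
    [[-1.8, 14, 16], 0, 0],
    [[-1.8, 18, 16], 0, 0],
    [[-1.8, 20, 16], 0, 0],
    [[-1.8, 20, 16], 0, 0],
  ],
)

```text
time: 11.5
position: [0.4822, -0.0671, 0.2298]
eef_rot: [0.637, 0.308, 0.637, -0.307]
ft_force: [0.4, 0.1, -0.4]
finger_gap: 0.001
```

```bash
python3 - <<'E'
from h import *
p,d,o=save('side6','side'); print(o['time'],o['position'],o['ft_force'])
save('scene6','scene')
b=cv2.imread('pics/side6.png')[230:350,260:420]; a=cv2.imread('pics/side6.png')[120:240,250:410]
cv2.imwrite('pics/c6.png',cv2.resize(np.hstack([a,b]),None,fx=2.5,fy=2.5,interpolation=cv2.INTER_CUBIC))
p,d,P=load('side6');X,Y,Z=P[...,0],P[...,1],P[...,2]
m=(np.hypot(X-.506,Y+.289)<.09)&(Z>.038)&(Z<.0485);print(cv2.minAreaRect((P[m][:,:2]*1000).astype(np.float32)))
m=(np.hypot(X-.508,Y+.2815)<.06)&(Z>.07); print('toggle top',P[m].mean(0),P[m].max(0),m.sum())
for n in('side0','side6','scene0','scene6'):
    p,d,P=load(n);X,Y,Z=P[...,0],P[...,1],P[...,2]
    for nm,(x,y),r,zr in(('dish',(.505,.278),.06,(.025,.06)),('bottle',(.703,.287),.06,(.03,.12)),('beaker',(.712,-.258),.06,(.02,.09)),('jar',(.418,-.102),.045,(.02,.055))):
        m=(np.hypot(X-x,Y-y)<r)&(Z>zr[0])&(Z<zr[1]); print(n,nm,m.sum(),np.median(P[m],0).round(3) if m.any() else '')
p,d,P=load('scene6');X,Y,Z=P[...,0],P[...,1],P[...,2]
for n in('scene6','side6'):
    p,d,P=load(n);X,Y,Z=P[...,0],P[...,1],P[...,2]
    m=(abs(Y-.08)<.03)&(X>.55)&(X<.68)&(Z>.12)&(Z<.18); print(n,'clamp handle',P[m].min(0) if m.any() else '',P[m].max(0) if m.any() else '',m.sum())
    m=(abs(X-.61)<.01)&(abs(Y+.02)<.03)&(Z>.05);print('lid front z',np.median(Z[m]))
E
```

```text
11.5 [ 0.48215714 -0.06713868  0.22975648] [ 0.36615102  0.11663123 -0.36480544]
((508.3387756347656, -281.27728271484375), (76.32889556884766, 120.4037857055664), 38.037681579589844)
toggle top [ 0.51861177 -0.29574228  0.08294208] [ 0.52511942 -0.28817523  0.08937683] 26
side0 dish 331 [0.507 0.298 0.045]
side0 bottle 189 [0.701 0.301 0.068]
side0 beaker 669 [ 0.697 -0.268  0.057]
side0 jar 175 [ 0.419 -0.093  0.045]
side6 dish 294 [0.504 0.299 0.045]
side6 bottle 245 [0.711 0.297 0.078]
side6 beaker 669 [ 0.697 -0.268  0.057]
side6 jar 172 [ 0.42  -0.093  0.045]
scene0 dish 419 [0.515 0.307 0.046]
scene0 bottle 372 [0.728 0.313 0.077]
scene0 beaker 395 [ 0.694 -0.275  0.06 ]
scene0 jar 97 [ 0.427 -0.083  0.044]
scene6 dish 419 [0.515 0.307 0.046]
scene6 bottle 371 [0.728 0.313 0.077]
scene6 beaker 398 [ 0.694 -0.275  0.058]
scene6 jar 93 [ 0.427 -0.083  0.045]
scene6 clamp handle [0.5808743  0.07563255 0.12467031] [0.62210561 0.0908849  0.16731858] 61
lid front z 0.09170170378297193
side6 clamp handle [0.60170658 0.07168366 0.13767332] [0.62102397 0.08351317 0.16627341] 36
lid front z 0.09032626270870081
```

View pics/c6.png

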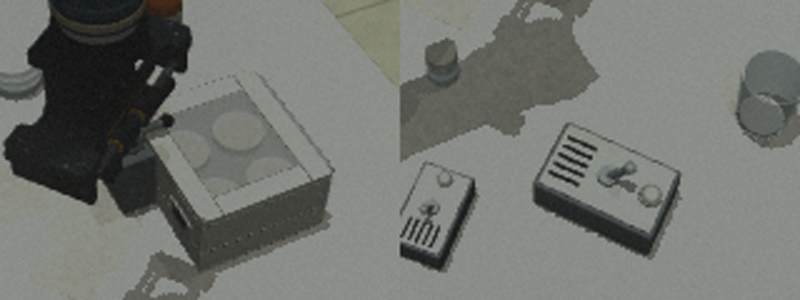

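```bash
python3 -c "
from cell import ticket
print(ticket.close_job())"
```

```text
the job is handed in; nothing more can be done
None
```

I did all three steps with the closed fingertips and handed the job in at about 11.6 s of the 67 s allowed; the system reports no verdict.

1. **Lid:** I pushed it down along its arc until it seated. The TCP stopped at z = 0.090 m with 24 N, more than the 1 to 6 N needed. Afterwards the lid's top measured flat at about 0.09 m.
2. **Clamp:** I pushed the handle to +x over its center and it snapped home. The handle now leans over the lid, its top at about x = 0.62 and z = 0.167 m, and the contact force fell to zero.
3. **Toggle:** I chose the 120 × 75 mm unit out of the three look-alikes and pushed its toggle to the lamp side. The ball then measured at about (0.519, -0.296), against (0.520, -0.297) expected for "on".

**Last checks:**
- **Power unit:** it moved less than 1 mm.
- **Glassware:** the scene camera shows no piece moved. The side camera gave shifts of 3 mm for the dish stack and 10 mm for the bottle, but I put these down to the arm covering different parts of them in the two pictures.
- **Arm:** it is clear of everything, with no contact force beyond sensor noise (about 0.5 N).

No check failed.

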